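# Ease the finished lamp bead off its bent mandrel

## Task

Pull the big glass bead off the open end of the bent mandrel that the bench clamp holds: draw it out of the dried coat and ease it along the rod by feel, following and turning with the bend so that the bore never presses hard on the rod. Then lay it gently in the wide groove of the wooden cradle, ready for reaming; do not drop it, and leave the tape roll and the brass gauge where they are.

Things in the scene. Friction and masses are not known exactly. Their poses are not given: they have to be found in the camera images.
- bead: Finished glass lamp bead, opaque dark blue with a row of white dots: a barrel 40 mm across, 30 mm long, about 110 g, with an 8.6 mm bore along its own y axis; origin at its centre. At the start it sits on the coated part of the mandrel, its centre 23 to 38 mm out from the clamp's face, with room for fingers beside and under it. Its bore chips if pressed on the rod with more than 12 N.
- clamp: Grey bench clamp, fixed: aluminium foot 90 x 70 x 10 mm, column 38 x 40 mm, 139 mm high over its two thumb screws. Origin under the middle of the foot. It grips a whitish round steel mandrel, 6 mm thick, that sticks out level along the clamp's -y, 110 mm above the origin; a short bare end stands out behind.
- rod_root (a point): Where the mandrel's axis leaves the clamp's face (20 mm to -y of the clamp's origin, 110 mm up); axes as the clamp's. From 8 to 52 mm out a dried coat presses on the bore from above and below and drags on the bead with some 4 to 12 N along the rod; beyond it the bead is loose, with 1.3 mm play all round.
- rod_bend (a point): Where the straight part ends, 70 mm out from rod_root; axes as the clamp's. Over the next 20 mm the rod curves by 0.20 rad (11 degrees), then runs straight to its open end, 163 mm from the clamp's face along the first line and 17 mm off it. The bend's direction differs each time and is not measured: up, down, left, right or between. The rod is stiff (10 N per mm at its end).
- cradle: Hardwood bead cradle, fixed block 100 x 64 x 26 mm with two straight V grooves along its own y axis: a wide shallow one (26 mm wide, 7.5 mm deep, empty) at x = -22 mm and a narrow one with four small beads at x = +36 mm. Origin under the middle of the block.
- groove (a point): Middle of the wide groove, level with the block's top face; axes as the cradle's (y along the groove). A bead that lies in the groove has its bore along y and its centre 15.6 mm above this point.
- tape_roll: Roll of black tape lying flat, 58 mm across, 19 mm high, loose bystander; origin under its middle.
- bead_gauge: Brass slide gauge lying flat, 48 x 119 x 10 mm, loose bystander; origin under its middle.
There are look-alikes about, which are no part of the job. Leave any pink look-alike of the bead alone.

How it is judged:
On the way, in this order (a step that is already met when the one before it is completed fails the run):
1. the bead is drawn past the bend, still threaded on the outer part of the mandrel (y of bead in the frame of clamp between -0.165 and -0.125 m), for 0.1 s.
2. the bead is clear off the open end (y of bead in the frame of clamp below -0.203 m), for 0.1 s.
At the end, for the whole second after the job is handed in: The bead lies released and at rest in the cradle's wide groove, bore along the groove (within 7 degrees): centre within 4 mm of the groove's line, within 22 mm of its middle along it, and 11 to 20 mm above the block's top (x of bead in the frame of groove between -0.004 and 0.004 m and y of bead in the frame of groove between -0.022 and 0.022 m and z of bead in the frame of groove between 0.011 and 0.02 m and angle between the y axis of bead and the y axis of cradle, either way round below 0.12 rad and linear speed of bead below 0.02 m/s); the robot touches nothing.
It fails at once if the bead is pressed on the mandrel or clamp with more than 12 N (contact force between bead and clamp above 12 N).
It fails at once if the bead is dropped on the table (height (world z) of bead below 0.026 m).
It fails at once if the bead strikes or is pressed on the cradle with more than 30 N (contact force between bead and cradle above 30 N).
It fails at once if the bead is let fall (faster than 0.35 m/s with no finger on it) (linear speed of bead above 0.35 m/s and contact force between the fingers and bead below 0.1 N).
It fails at once if the tape roll or the brass gauge is moved by more than 30 mm (distance of any of tape_roll, bead_gauge from where it was at the start of the episode above 0.03 m).
It also fails if it takes over 72 s, if anything falls off the work surface, if the arm or the gripper's body presses on something with over 40 N, if the wrist force passes 120 N, or if a joint passes its speed limit or range.

## Robot

A 6-joint arm with a two-finger parallel gripper is mounted at the origin on a cart in front of the work surface, level with it; the furniture and walls round the work are solid. World frame = base frame: x ahead of the robot, y to its left, z up, the work surface at z = 0. Lengths are in m, angles in rad, forces in N, time in s.
With the tool pointing down it reaches from about 0.325 to 0.9 m from the base axis. Payload 6.1 kg.
Tool frame: the origin (TCP) lies between the finger pads; the fingertips stand 25 mm ahead of it and the grasp point (between the pads) lies 6 mm ahead of it (tip_reach is the distance from the TCP to the fingertips, in m); z points along the fingers, y is the line along which they close (so a half turn about z gives the same grasp; the last joint's range is limited). The gripper opens to 87 mm and grips with 3 to 60 N. Pads are 19 mm wide; open, the fingers measure 117 mm over their backs; the gripper's body (75 mm by 190 mm) begins 51 mm behind the grasp point.
Start: joints at [1.009, 0.22, 1.526, -0, 1.395, -0.126], TCP at [0.264, 0.567, 0.248] pointing down, gripper open.
Joint ranges: [-2.98, 2.98], [-0.91, 2.08], [0.09, 2.57], [-1.24, 4.39], [0.2, 2.65], [-2.68, 2.68]. Speed limits (rad/s): [2.57, 2.57, 3.01, 3.14, 3.14, 3.14].

## Interface

Orientations are given as a unit quaternion [x, y, z, w].
In Python, from plant import observe, capture, job_done, tip_reach gives the robot as it stands.
- The arm moves only by the shell command python3 -m pendant 'ROWS'. ROWS is a JSON object of lists of equal length, an entry for each row: "hand": the opening, from 0 (shut) to 1 (fully open); "travel": the shift along the tool's x, y, z in cm, a list of three; "twist": the turn about the tool's z in units of 8 degrees (1.0 is 8 degrees). In form: {"hand": [hand, ...], "travel": [[dx, dy, dz], ...], "twist": [twist, ...]}. A call has exactly 8 rows; each row is the pose to reach, as a shift and turn from the pose commanded when the call began, along the tool's axes at that moment; what a row does not reach only later rows make up. A row lasts 1/10 s, in which the tool goes at most 50 mm and 8.59 degrees, less where a joint would pass 70% of its speed; a pose out of reach is approached as far as the arm can. A call with a gripper value outside its range is refused whole. The fingers move at their own pace and stop on an object; the grip force is fixed at half the most. Time passes only in rows, so rows that repeat a pose let the fingers close, or fill a call up. It gives the time, the measured TCP pose, the force, the opening and the grip force at its end, in the units of the state.
- observe(): the state, without advancing time (a new reading comes with each control period).
- capture(name): name is "scene" or "top" or "wrist"; returns a dict with "frame" (480x640x3 uint8, red, green, blue), "z_map" (480x640 float32, m along the optical axis (not along the pixel's ray), 0 where there is no reading), "mtx" (3x3 intrinsics, pixels), "position" and "attitude" of the camera in the world. Camera axes: x right, y up, looking along -z (the intrinsics and any distortion apply to the point x, -y, -z); pixel columns grow to the right and rows downward; lengths in m; the calibration is good to about 2 mm. The wrist camera is an equidistant fisheye: a pixel r from the principal point sees the ray r / f radians off the axis. A picture is of the moment at which its call begins.
- job_done(): hands the job in; it is judged then, once.
The state is a dict: "clock": time; "joint_pos": joint angles; "joint_vel": joint speeds; "tau": joint torques, N m; "position": TCP position; "tool_rot": TCP orientation; "ft_force": force on the tool from outside, world axes, zero at the start; "torque": the same for the moment, N m; "opening": opening from 0.0 (shut) to 1.0 (fully open); "grasp_force": force on a finger pad.
Only numpy, scipy, OpenCV 4.12 (cv2) and the standard library are available. Lean on these libraries where they do the work, as an engineer would, in place of code of your own. Each camera call takes 0.05 s, during which the arm holds its last target. There are 200 camera calls.

## Working session

There is one attempt and no reset: what is moved stays moved. The work goes in short steps, Python scripts to look and compute and a shell command to move; the robot and the scene stay as the last step left them, time stands still between calls to the robot, and variables do not carry over. Pictures are saved under pics/ and viewed, at most 13 in all, crops included, and the job is handed in when it is done.

```bash
mkdir -p pics; ls
cat > h.py <<'E'
import numpy as np, cv2
from scipy.spatial.transform import Rotation as R
from plant import observe, capture, job_done, tip_reach
def cam(n):
    c=capture(n); c['R']=R.from_quat(c['attitude']).as_matrix(); c['p']=np.array(c['position']); return c
def pts(c):  # world points from depth (pinhole)
    K=c['mtx']; v,u=np.mgrid[:480,:640]; z=c['z_map']
    P=np.stack([(u-K[0,2])/K[0,0]*z,-(v-K[1,2])/K[1,1]*z,-z],-1)
    return P@c['R'].T+c['p']
def proj(c,X):
    q=(np.array(X)-c['p'])@c['R']; K=c['mtx']
    return np.stack([K[0,0]*q[...,0]/-q[...,2]+K[0,2],-K[1,1]*q[...,1]/-q[...,2]+K[1,2]],-1)
E
python3 - <<'E'
from h import *
print(observe(),tip_reach)
a=[]
for n in['scene','top']:
    c=cam(n); print(n,{k:v for k,v in c.items() if k not in('frame','z_map')}); cv2.imwrite(f'pics/{n}0.png',c['frame'][...,::-1]); np.savez(f'{n}0.npz',**c)
E
```

```text
pics
{'clock': 0.0, 'joint_pos': array([ 1.00890530e+00,  2.21228791e-01,  1.52761231e+00,  6.70800130e-06,
        1.39469448e+00, -1.26115481e-01]), 'joint_vel': array([ 0.00027866,  0.00050241, -0.00107601, -0.00110427,  0.00111908,
       -0.00100343]), 'tau': array([ 4.35377469e-04, -4.94592083e+01, -3.87389660e+01,  7.01675238e-02,
        5.67872054e-02, -1.47318415e-04]), 'position': array([0.26352417, 0.56609668, 0.24643492]), 'tool_rot': array([ 2.16168295e-01,  9.76355634e-01, -9.13435637e-04, -3.30743031e-04]), 'ft_force': array([-0.4394486 ,  0.49625759,  0.31703714]), 'torque': array([-0.01239062, -0.02548156,  0.02826059]), 'grasp_force': 0.0, 'opening': 1.0003101828969387} 0.025
scene {'mtx': array([[515.85514572,   0.        , 321.0096577 ],
       [  0.        , 515.85514572, 245.25298871],
       [  0.        ,   0.        ,   1.        ]]), 'position': array([ 9.48619309e-05, -3.71537302e-01,  5.59318372e-01]), 'attitude': array([ 0.42560333, -0.19473388, -0.36953536,  0.80273541]), 'R': array([[ 0.65104467,  0.42751946, -0.62719052],
       [-0.75903701,  0.36461085, -0.53937162],
       [-0.00191139,  0.82721584,  0.56188104]]), 'p': array([ 9.48619309e-05, -3.71537302e-01,  5.59318372e-01])}
top {'mtx': array([[568.96652917,   0.        , 323.09972316],
       [  0.        , 568.96652917, 244.41291205],
       [  0.        ,   0.        ,   1.        ]]), 'position': array([0.38295318, 0.09134154, 1.01586699]), 'attitude': array([ 0.07035253, -0.05455471, -0.69719742,  0.71132978]), 'R': array([[ 0.02187907,  0.98419846, -0.17571199],
       [-0.99955071,  0.01793255, -0.0240169 ],
       [-0.02048643,  0.17615851,  0.98414861]]), 'p': array([0.38295318, 0.09134154, 1.01586699])}
```

View pics/scene0.png

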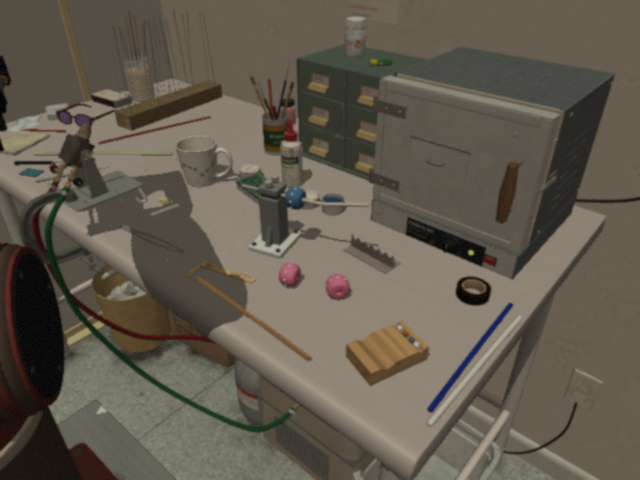

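View pics/top0.png

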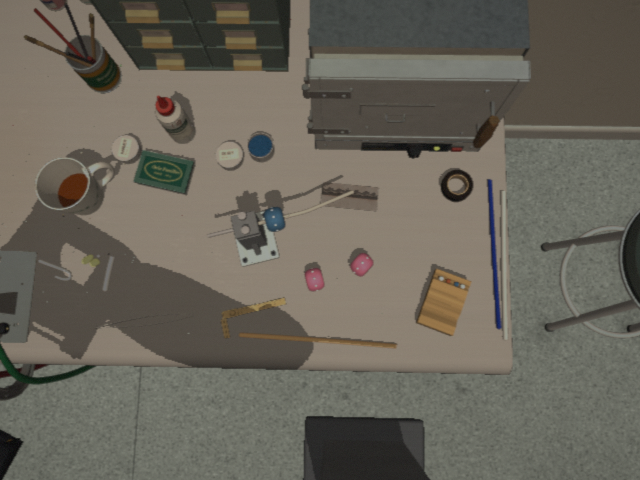

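The bead is at scene (294,198) / top (274,219), on the pale mandrel. Things it could be taken for: the blue jar at top (260,146) / scene (332,203), and the pink beads at scene (289,273), (337,286). The cradle is at scene (387,350) / top (444,300), the tape at top (457,185) and the gauge at about top (255,308). I choose the dark blue bead on the rod and check it in a crop.

Run:
```python
from h import *
t=np.load('top0.npz');s=np.load('scene0.npz')
a=cv2.resize(t['frame'][165:275,205:400],(780,440),interpolation=cv2.INTER_CUBIC)[:300]
a=cv2.resize(t['frame'][170:260,205:400],(780,300),interpolation=cv2.INTER_CUBIC)
b=cv2.resize(s['frame'][165:255,235:410],(780,300),interpolation=cv2.INTER_CUBIC)
cv2.imwrite('pics/crop1.png',np.vstack([a,b])[...,::-1])
for n,c in(('top',t),('scene',s)):
    P=pts(c); f=c['frame']; hsv=cv2.cvtColor(f,cv2.COLOR_RGB2HSV)
    m=cv2.inRange(hsv,(95,90,30),(118,255,255)); k,l,st,ce=cv2.connectedComponentsWithStats(m)
    for i in range(1,k):
        if st[i,4]>60:
            q=P[l==i]; print(n,'blue',ce[i].round(1),st[i],np.median(q,0).round(4),q.min(0).round(3),q.max(0).round(3))
    # elevated stuff near the clamp
    z=P[...,2]; m=(z>.085)&(z<.16)&(P[...,0]>.3)&(P[...,0]<.55)&(P[...,1]>-.1)&(P[...,1]<.35)
    k,l,st,ce=cv2.connectedComponentsWithStats(m.astype(np.uint8))
    for i in range(1,k):
        if st[i,4]>15: q=P[l==i]; print(n,'hi',ce[i].round(1),st[i],q.min(0).round(3),q.max(0).round(3))
```

```text
top blue [259.8 145.3] [249 135  23  21 371] [0.7437 0.236  0.0204] [0.383 0.091 0.015] [0.765 0.256 1.016]
top blue [493.7 254.4] [488 180  13 149 532] [ 0.5492 -0.1885  0.0077] [ 0.383 -0.196  0.001] [0.688 0.091 1.016]
top blue [274.1 218.9] [264 208  20  23 301] [0.5811 0.1924 0.1266] [0.566 0.178 0.116] [0.601 0.21  0.132]
scene blue [294.7 197.5] [285 188  20  20 249] [0.5749 0.1824 0.1194] [ 0.    -0.372  0.101] [0.595 0.202 0.559]
scene blue [467.5 359.7] [428 303  84 109 582] [ 0.5268 -0.1917  0.0076] [ 0.    -0.372  0.004] [ 0.689 -0.185  0.559]
```

View pics/crop1.png

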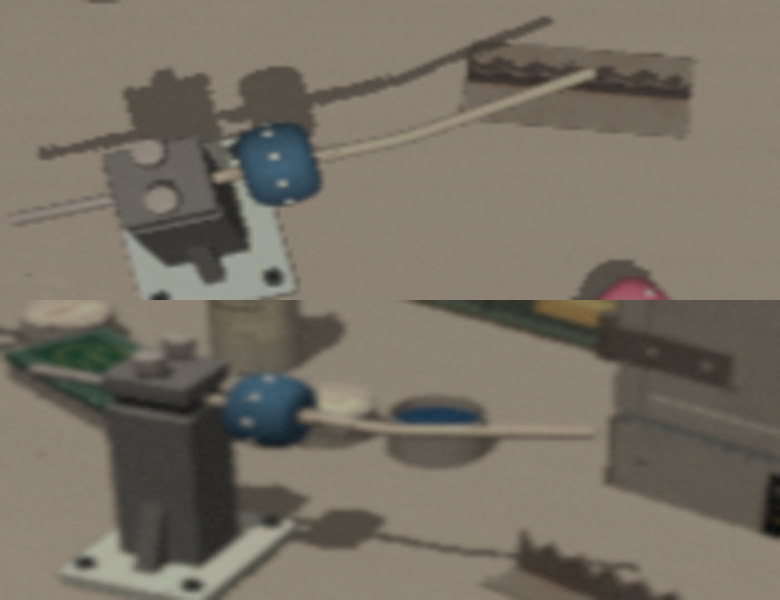

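Run:
```python
from h import *
t=dict(np.load('top0.npz'));s=dict(np.load('scene0.npz'))
from scipy.ndimage import gaussian_filter1d
def line(c,x0,x1,y0,y1):   # guide polyline refined: brightest cream ridge per column near guide
    g=c['frame'].astype(float).sum(2); out=[]
    for u in range(int(x0),int(x1)):
        yg=np.interp(u,y0,y1); v=np.arange(int(yg)-6,int(yg)+8); col=g[v,u]; col=col-np.median(col)
        w=np.clip(col-0.35*col.max(),0,None)*np.exp(-((v-yg)/3)**2); out.append((u,(w*v).sum()/w.sum()))
    return np.array(out)
T=line(t,286,352,[285,302,322,353],[170+155*.3,170+145*.3,170+117*.3,170+73*.3])
S=line(s,304,367,[302,317,332,368],[165+115*.3,165+125*.3,165+132*.3,165+133*.3])
print(T[::6].round(1).tolist());print(S[::6].round(1).tolist())
def ray(c,u,v):
    K=c['mtx'];d=np.array([(u-K[0,2])/K[0,0],-(v-K[1,2])/K[1,1],-1]);return c['R']@(d/np.linalg.norm(d))
X=[]
for u,v in T:
    d=ray(t,u,v); lam=np.linspace(.7,1.1,2000); Q=t['p']+lam[:,None]*d; q=proj(s,Q)
    e=q[:,1]-np.interp(q[:,0],S[:,0],S[:,1],left=np.nan,right=np.nan); k=np.where(np.sign(e[:-1])*np.sign(e[1:])<0)[0]
    if len(k): X.append(Q[k[0]])
X=np.array(X);print('rod tri');print(X[::4].round(4)); np.save('rod.npy',X)
# bead tri
def bead(c,x,y):
    hsv=cv2.cvtColor(c['frame'],cv2.COLOR_RGB2HSV);m=cv2.inRange(hsv,(95,60,20),(118,255,255));k,l,st,ce=cv2.connectedComponentsWithStats(m);i=l[y,x]
    h=cv2.convexHull(np.argwhere(l==i)[:,::-1].astype(np.int32));M=cv2.moments(h);return M['m10']/M['m00'],M['m01']/M['m00']
a=bead(t,274,221);b=bead(s,294,202)
da,db=ray(t,*a),ray(s,*b);l=np.linalg.lstsq(np.c_[da,-db],s['p']-t['p'],rcond=None)[0]
A=t['p']+l[0]*da;B=s['p']+l[1]*db;print('bead',a,b,A.round(4),B.round(4))
P=pts(t)
print('rod depth',[P[int(round(v)),int(u)].round(3).tolist() for u,v in T[::8]])
# clamp top, cradle top
for nm,c in(('top',t),('scene',s)):
  P=pts(c)
  w=(P[...,2]>.125)&(P[...,2]<.15)&(abs(P[...,0]-.575)<.06)&(abs(P[...,1]-.235)<.05); q=P[w];print(nm,'clamptop',w.sum(),q.mean(0).round(4) if len(q) else 0,q[:,2].max() if len(q) else 0)
  if len(q)>50: print(cv2.minAreaRect((q[q[:,2]<.15][:,:2]).astype(np.float32)))
  w=(P[...,2]>.015)&(P[...,2]<.04)&(P[...,1]<-.05)&(P[...,1]>-.2)&(P[...,0]<.52)&(P[...,0]>.3); q=P[w];print('cradle',w.sum(),q.mean(0).round(4),cv2.minAreaRect(q[:,:2].astype(np.float32)),np.median(q[:,2]))
P=pts(t);w=(P[...,2]>.1)&(P[...,2]<.45)&(P[...,0]>.64)&(P[...,1]<.2);print('kiln min x',[ (yy,np.percentile(P[w&(abs(P[...,1]-yy)<.03)][:,0],[0,2,10]).round(3)) for yy in(.15,.1,.05,0,-.1)])
```

```text
[[286.0, 215.9], [292.0, 214.6], [298.0, 213.0], [304.0, 211.4], [310.0, 209.2], [316.0, 206.5], [322.0, 204.2], [328.0, 201.8], [334.0, 199.2], [340.0, 196.7], [346.0, 194.1]]
[[304.0, 199.2], [310.0, 198.7], [316.0, 201.5], [322.0, 203.0], [328.0, 203.4], [334.0, 203.5], [340.0, 203.5], [346.0, 202.9], [352.0, 202.8], [358.0, 203.3], [364.0, 203.4]]
rod tri
[[0.5904 0.1749 0.1124]
 [0.5909 0.168  0.1171]
 [0.5928 0.1616 0.117 ]
 [0.5932 0.1548 0.1226]
 [0.5977 0.149  0.1121]
 [0.5995 0.1425 0.113 ]
 [0.602  0.136  0.1134]
 [0.6047 0.1295 0.1142]
 [0.6075 0.123  0.1153]
 [0.6098 0.1165 0.1169]
 [0.6126 0.1101 0.1178]
 [0.6147 0.1036 0.1199]
 [0.6172 0.0971 0.122 ]
 [0.6199 0.0907 0.1231]
 [0.6225 0.0843 0.1236]
 [0.6253 0.0779 0.1244]
 [0.628  0.0715 0.1255]]
bead (273.9406264609631, 218.60215053763437) (294.6341991341991, 197.5319264069264) [0.586  0.1947 0.1104] [0.5861 0.1945 0.1104]
rod depth [[0.59, 0.175, 0.115], [0.593, 0.162, 0.115], [0.597, 0.149, 0.112], [0.602, 0.136, 0.114], [0.607, 0.123, 0.115], [0.613, 0.11, 0.119], [0.618, 0.097, 0.121], [0.622, 0.084, 0.124], [0.629
[... 185 characters left out ...]
radle 2198 [ 0.463  -0.0964  0.0249] ((0.4635019898414612, -0.09684199839830399), (0.06465372443199158, 0.10079994052648544), 69.91011810302734) 0.025284537653391448
scene clamptop 312 [0.5742 0.225  0.1296] 0.14000474395277346
((0.5786673426628113, 0.2197638601064682), (0.039991091936826706, 0.07406366616487503), 15.546417236328125)
cradle 2628 [ 0.4599 -0.1003  0.0239] ((0.46455901861190796, -0.09720960259437561), (0.0678262785077095, 0.10190685093402863), 70.13735961914062) 0.024903222109612377
kiln min x [(0.15, array([0.735, 0.736, 0.737])), (0.1, array([0.733, 0.736, 0.738])), (0.05, array([0.735, 0.738, 0.74 ])), (0, array([0.724, 0.738, 0.739])), (-0.1, array([0.698, 0.705, 0.741]))]
```

```bash
cat >> h.py <<'E'
def need(tx,ty,tz,yawdeg):  # shift (cm, tool axes) and twist units to bring TCP there with tool-y yaw (mod 180)
    o=observe(); M=R.from_quat(o['tool_rot']).as_matrix(); d=(np.array([tx,ty,tz])-o['position'])@M*100
    y=np.degrees(np.arctan2(M[1,1],M[0,1])); tw=-((yawdeg-y+90)%180-90)/8
    print('t',round(o['clock'],2),'pos',o['position'].round(4),'yawY',y.round(2),'need cm',d.round(2),'twist',tw.round(2),'F',o['ft_force'].round(2),'T',o['torque'].round(2),'op',round(o['opening'],3),'gf',round(o['grasp_force'],1))
E
python3 - <<'E'
from h import *
s=dict(np.load('scene0.npz'));P=pts(s)
for z0 in np.arange(.02,.34,.04):
    print(z0.round(2),[np.percentile(q[:,0],[1,10,50]).round(3).tolist() if len(q)>5 else None for yy in(.12,.06,0,-.06) for q in[P[(abs(P[...,2]-z0-.02)<.02)&(abs(P[...,1]-yy)<.03)&(P[...,0]>.66)]]])
X=np.load('rod.npy')
for nm,q in(('in',X[X[:,1]>.155]),('out',X[X[:,1]<.13])):
    print(nm,np.polyfit(q[:,1],q[:,0],1),np.polyfit(q[:,1],q[:,2],1))
E
python3 -m pendant '{"hand":[1,1,1,1,1,1,1,1],"travel":[[-2,-1,0],[-5,-2.3,0],[-8,-3.6,0],[-11,-5,0],[-14,-6.3,0],[-17,-7.7,0],[-20,-9,0],[-22.4,-10.1,0]],"twist":[0.3,0.7,1.1,1.5,1.9,2.3,2.7,3.1]}'
python3 -c "
from h import *
need(.5861,.1946,.2,15.7)"
```

```text
0.02 [[0.684, 0.74, 0.742], [0.738, 0.739, 0.741], [0.737, 0.739, 0.741], [0.721, 0.723, 0.739]]
0.06 [[0.738, 0.739, 0.741], [0.737, 0.739, 0.742], [0.738, 0.739, 0.742], [0.738, 0.739, 0.742]]
0.1 [[0.735, 0.737, 0.739], [0.736, 0.738, 0.743], [0.74, 0.741, 0.743], [0.74, 0.741, 0.743]]
0.14 [[0.737, 0.74, 0.742], [0.74, 0.741, 0.743], [0.74, 0.741, 0.743], [0.74, 0.741, 0.743]]
0.18 [[0.738, 0.74, 0.742], [0.737, 0.739, 0.742], [0.726, 0.738, 0.74], [0.738, 0.739, 0.742]]
0.22 [[0.735, 0.737, 0.739], [0.735, 0.739, 0.743], [0.74, 0.741, 0.743], [0.74, 0.741, 0.743]]
0.26 [[0.736, 0.739, 0.789], [0.737, 0.74, 0.788], [0.738, 0.74, 0.789], [0.738, 0.74, 0.789]]
0.3 [[0.788, 0.835, 1.114], [0.788, 0.828, 1.02], [0.79, 0.834, 1.112], [0.788, 0.831, 1.112]]
in [-0.14624508  0.61600216] [-0.44687134  0.19076889]
out [-0.39703921  0.65609289] [-0.20421845  0.14075251]
clock: 0.9
position: [0.4251, 0.3789, 0.2471]
tool_rot: [0.422, 0.907, -0.0, -0.0]
ft_force: [0.7, -0.2, 0.1]
opening: 0.999
grasp_force: 0.0
t 0.9 pos [0.4251 0.3789 0.2471] yawY 40.06 need cm [-24.47   0.47   4.71] twist 3.04 F [ 0.75 -0.22  0.11] T [-0.11  0.05 -0.02] op 0.999 gf 0.0
```

```bash
python3 -m pendant '{"hand":[1,1,1,1,1,1,1,1],"travel":[[-3,0,0.3],[-6.2,0.1,0.8],[-9.4,0.2,1.4],[-12.6,0.2,2],[-15.8,0.3,2.7],[-19,0.4,3.4],[-22,0.5,4.1],[-24.5,0.5,4.7]],"twist":[0.3,0.7,1.1,1.5,1.9,2.3,2.7,3.04]}'
python3 -m pendant '{"hand":[1,1,1,1,1,1,1,1],"travel":[[0,0,0],[0,0,0],[0,0,0],[0,0,0],[0,0,0],[0,0,0],[0,0,0],[0,0,0]],"twist":[0,0,0,0,0,0,0,0]}'
python3 - <<'E'
from h import *
need(.5861,.1946,.124,15.7)
c=cam('top');cv2.imwrite('pics/top1.png',cv2.resize(c['frame'][100:330,180:490],(620,460))[...,::-1])
P=pts(c);M=R.from_quat(observe()['tool_rot']).as_matrix();q=(P-observe()['position'])@M
for a in(-.2,-.16,-.12,-.08,-.05,-.03): 
    w=(abs(q[...,2]-a)<.02)&(abs(q[...,0])<.2)&(abs(q[...,1])<.2); print(a,w.sum(),q[w][:,:2].min(0).round(3) if w.any() else'',q[w][:,:2].max(0).round(3) if w.any() else '')
w=cam('wrist');cv2.imwrite('pics/w1.png',w['frame'][...,::-1]);print(w['mtx'],w['p'],w['R'])
np.savez('w1.npz',**w)
E
```

```text
clock: 1.7
position: [0.5869, 0.1951, 0.1995]
tool_rot: [0.604, 0.797, -0.0, -0.0]
ft_force: [0.2, 0.1, 0.1]
opening: 1.002
grasp_force: 0.0
clock: 2.5
position: [0.5863, 0.1968, 0.2006]
tool_rot: [0.602, 0.798, 0.0, 0.0]
ft_force: [0.0, -0.4, 0.4]
opening: 0.999
grasp_force: 0.0
t 2.5 pos [0.5863 0.1968 0.2006] yawY 15.93 need cm [-0.21 -0.08  7.66] twist 0.03 F [ 0.02 -0.43  0.44] T [-0.1   0.03  0.02] op 0.999 gf 0.0
-0.2 688 [-0.033 -0.04 ] [ 0.039 -0.004]
-0.16 1103 [-0.03  -0.051] [ 0.037 -0.014]
-0.12 1080 [-0.2   -0.051] [0.035 0.2  ]
-0.08 5255 [-0.2   -0.085] [0.038 0.2  ]
-0.05 1133 [-0.2   -0.064] [0.038 0.193]
-0.03 720 [-0.2    0.101] [-0.093  0.133]
[[371.64829954   0.         316.50621462]
 [  0.         371.64829954 237.1039063 ]
 [  0.           0.           1.        ]] [0.56362588 0.27482932 0.33734313] [[ 9.61913385e-01 -2.61156980e-01 -8.07444880e-02]
 [ 2.73352967e-01  9.19950584e-01  2.81014374e-01]
 [ 8.92073589e-04 -2.92383233e-01  9.56300815e-01]]
```

View pics/w1.png

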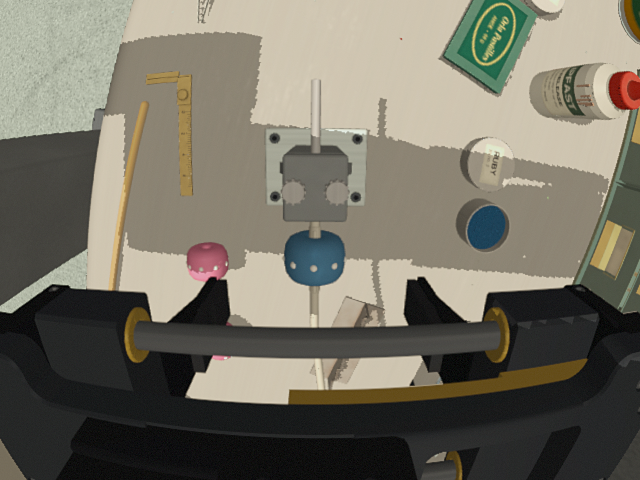

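The wrist view shows the bead at (315,258) between the open fingers. The rod stub is at (316,80–150) and runs on in line below the bead. I refine the lateral position and rod yaw from this view.

```bash
cat >> h.py <<'E'
def wray(w,u,v):
    K=w['mtx'];x,y=u-K[0,2],v-K[1,2];r=np.hypot(x,y)+1e-9;th=r/K[0,0];return w['R']@np.array([np.sin(th)*x/r,-np.sin(th)*y/r,-np.cos(th)])
def wplane(w,u,v,z):
    d=wray(w,u,v);return w['p']+d*(z-w['p'][2])/d[2]
E
python3 - <<'E'
from h import *
w=dict(np.load('w1.npz'));f=w['frame'];hsv=cv2.cvtColor(f,cv2.COLOR_RGB2HSV)
m=cv2.inRange(hsv,(95,60,20),(118,255,255));k,l,st,ce=cv2.connectedComponentsWithStats(m);i=l[258,300]
h=cv2.convexHull(np.argwhere(l==i)[:,::-1].astype(np.int32));M=cv2.moments(h);bc=(M['m10']/M['m00'],M['m01']/M['m00'])
print('bead',bc,st[i],wplane(w,*bc,.1104).round(4))
g=f.astype(float).sum(2)
def col(v,z):
    c=g[v,300:332];
    e=np.gradient(cv2.GaussianBlur(c[None],(3,1),0)[0]); return e
for v in(90,110,130,142,229,292,300,308,340,370):
    # rod = lighter strip edges: use saturation/brightness print
    sub=f[v,304:332].astype(int); print(v,sub.sum(1).tolist())
E
```

```text
bead (314.2901818181818, 257.3510909090909) [ 285  231   60   55 2587] [0.5852 0.1945 0.1104]
90 [595, 589, 584, 585, 587, 591, 562, 488, 512, 551, 583, 599, 619, 589, 551, 466, 383, 557, 589, 581, 584, 581, 584, 589, 590, 588, 583, 583]
110 [585, 585, 583, 582, 582, 587, 541, 474, 527, 564, 592, 612, 610, 576, 534, 443, 397, 550, 589, 585, 583, 584, 579, 578, 581, 584, 583, 584]
130 [498, 497, 494, 500, 497, 493, 464, 473, 541, 581, 602, 615, 597, 561, 519, 419, 386, 460, 491, 491, 489, 495, 508, 505, 561, 688, 692, 695]
142 [481, 482, 480, 483, 484, 489, 418, 298, 306, 352, 385, 412, 418, 403, 387, 356, 404, 464, 481, 484, 482, 481, 482, 482, 483, 479, 482, 480]
229 [381, 383, 374, 376, 338, 287, 304, 348, 376, 395, 413, 424, 432, 438, 419, 397, 368, 364, 377, 381, 377, 386, 392, 393, 393, 389, 390, 393]
292 [580, 580, 577, 584, 592, 502, 386, 359, 379, 402, 432, 426, 414, 402, 420, 558, 589, 586, 584, 583, 582, 582, 581, 580, 582, 582, 581, 578]
300 [577, 581, 583, 585, 590, 509, 377, 350, 400, 425, 440, 445, 435, 404, 462, 566, 590, 585, 583, 580, 578, 580, 578, 578, 582, 580, 578, 579]
308 [579, 582, 581, 585, 587, 509, 384, 353, 399, 427, 442, 444, 430, 400, 458, 568, 585, 583, 578, 581, 580, 578, 581, 579, 577, 581, 581, 579]
340 [204, 207, 201, 205, 209, 211, 207, 207, 208, 212, 211, 208, 211, 207, 216, 207, 210, 208, 207, 213, 213, 208, 211, 205, 205, 206, 208, 211]
370 [575, 579, 576, 578, 583, 579, 530, 449, 501, 508, 491, 463, 609, 641, 639, 628, 597, 537, 429, 447, 484, 479, 478, 476, 475, 461, 441, 360]
```

Run:
```python
from h import *
w=dict(np.load('w1.npz'))
L=[wplane(w,u,v,.110) for u,v in((315.5,90),(315.4,110),(315.3,130),(313.7,292),(313.5,300),(313.4,308))];L=np.array(L);print(L.round(4))
p=np.polyfit(L[:,1],L[:,0],1);print('yaw deg',np.degrees(np.arctan(-p[0])),'x at bead y .1945',np.polyval(p,.1945)); p4=np.polyfit(L[:4,1],L[:4,0],1);print(np.degrees(np.arctan(-p4[0])))
# clamp face: columns near top z .139 edge rows
print('clamp front edge top', wplane(w,316,221,.130).round(4), wplane(w,316,221,.12).round(4),'back',wplane(w,316,147,.13).round(4))
```

```text
[[0.5571 0.2965 0.11  ]
 [0.5604 0.2846 0.11  ]
 [0.5637 0.2728 0.11  ]
 [0.5916 0.1702 0.11  ]
 [0.5931 0.1644 0.11  ]
 [0.5947 0.1584 0.11  ]]
yaw deg 15.240673210330245 x at bead y .1945 0.5849139700935498
15.278178980716065
clamp front edge top [0.5782 0.2232 0.13  ] [0.5789 0.2207 0.12  ] back [0.5666 0.264  0.13  ]
```

```bash
python3 -m pendant '{"hand":[1,1,1,1,0.9,0.8,0.7,0.65],"travel":[[-0.1,-0.1,1],[-0.18,-0.19,2.5],[-0.18,-0.19,4],[-0.18,-0.19,5.5],[-0.18,-0.19,6.7],[-0.18,-0.19,7.4],[-0.18,-0.19,7.66],[-0.18,-0.19,7.66]],"twist":[0.08,0.08,0.08,0.08,0.08,0.08,0.08,0.08]}'
python3 -m pendant '{"hand":[0.62,0.6,0.58,0.56,0.55,0.54,0.53,0.53],"travel":[[0,0,0],[0,0,0],[0,0,0],[0,0,0],[0,0,0],[0,0,0],[0,0,0],[0,0,0]],"twist":[0,0,0,0,0,0,0,0]}'
python3 - <<'E'
from h import *
need(.585,.1945,.124,15.3)
w=cam('wrist');f=w['frame'];np.savez('w2.npz',**w)
cv2.imwrite('pics/w2.png',cv2.resize(f[180:420,160:480],(800,600))[...,::-1])
E
```

```text
clock: 3.4
position: [0.585, 0.1944, 0.1236]
tool_rot: [0.607, 0.795, -0.0, -0.0]
ft_force: [-0.2, -1.2, 0.3]
opening: 0.725
grasp_force: 0.0
clock: 4.2
position: [0.585, 0.1944, 0.1239]
tool_rot: [0.607, 0.795, -0.0, 0.0]
ft_force: [-0.0, -0.0, -0.2]
opening: 0.535
grasp_force: 0.0
t 4.2 pos [0.585  0.1944 0.1239] yawY 15.27 need cm [ 0.01  0.01 -0.01] twist -0.0 F [-0.02 -0.01 -0.25] T [-0.08  0.05 -0.01] op 0.535 gf 0.0
```

View pics/w2.png

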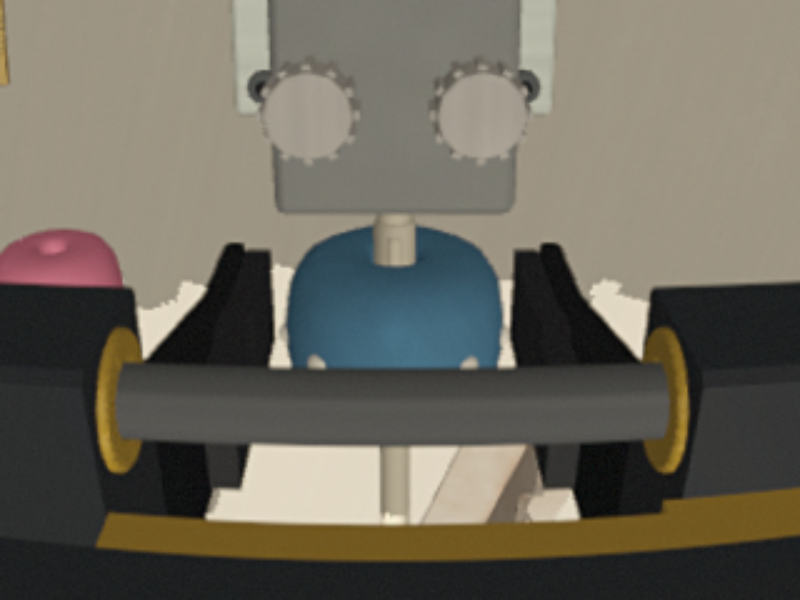

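The bead sits between the pads at crop (395,300), about 0.4 mm off centre towards +y of the tool. The coat ends are visible and the path is free. I close.

```bash
python3 -m pendant '{"hand":[0.52,0.51,0.5,0.49,0.48,0.47,0.46,0.45],"travel":[[0,0.04,0],[0,0.04,0],[0,0.04,0],[0,0.04,0],[0,0.04,0],[0,0.04,0],[0,0.04,0],[0,0.04,0]],"twist":[0,0,0,0,0,0,0,0]}'
python3 -c "
from h import *
need(.585,.1945,.124,15.3)"
```

```text
clock: 5.05
position: [0.5854, 0.1945, 0.124]
tool_rot: [0.607, 0.795, 0.0, 0.0]
ft_force: [-0.5, 0.3, 0.2]
opening: 0.461
grasp_force: 13.1
t 5.05 pos [0.5854 0.1945 0.124 ] yawY 15.27 need cm [ 0.01 -0.04 -0.  ] twist -0.0 F [-0.48  0.34  0.18] T [-0.03  0.01  0.02] op 0.461 gf 13.1
```

```bash
python3 -m pendant '{"hand":[0.42,0.4,0.4,0.4,0.4,0.4,0.4,0.4],"travel":[[0,0,0],[0,0,0],[0,0,0],[-0.1,0,0],[-0.2,0,0],[-0.35,0,0],[-0.5,0,0],[-0.65,0,0]],"twist":[0,0,0,0,0,0,0,0]}'
python3 -c "
from h import *
need(.585,.1945,.124,15.3)"
```

```text
clock: 5.85
position: [0.5871, 0.1883, 0.124]
tool_rot: [0.607, 0.795, 0.0, -0.0]
ft_force: [-0.5, 4.7, 0.3]
opening: 0.455
grasp_force: 30.0
t 5.85 pos [0.5871 0.1883 0.124 ] yawY 15.28 need cm [ 0.65 -0.03 -0.  ] twist -0.0 F [-0.51  4.7   0.32] T [ 0.61  0.24 -0.01] op 0.455 gf 30.0
```

```bash
cat > f.py <<'E'
from h import *
o=observe();M=R.from_quat(o['tool_rot']).as_matrix();B=np.array([.585,.1945])
r=np.array([.5775,.2215]);u=np.array([.2639,-.9646]);n=np.array([.9646,.2639]);q=o['position'][:2]-r
print('t',round(o['clock'],2),'z',o['position'][2].round(4),'out mm',(q@u*1e3).round(1),'lat mm',(q@n*1e3).round(1),'yawY',np.degrees(np.arctan2(M[1,1],M[0,1])).round(2),'Ftool',(o['ft_force']@M).round(2),'Ttool',(o['torque']@M).round(3),'op',round(o['opening'],3),'gf',round(o['grasp_force'],1))
E
python3 -m pendant '{"hand":[0.4,0.4,0.4,0.4,0.4,0.4,0.4,0.4],"travel":[[-0.2,0,0],[-0.45,0,0],[-0.7,0,0],[-0.95,0,0],[-1.2,0,0],[-1.45,0,0],[-1.7,0,0],[-1.9,0,0]],"twist":[0,0,0,0,0,0,0,0]}' >/dev/null
python3 f.py
python3 -c "
from h import *
w=cam('wrist');np.savez('w3.npz',**w)
cv2.imwrite('pics/w3.png',cv2.resize(w['frame'][180:420,160:480],(800,600))[...,::-1])"
```

```text
t 6.65 z 0.124 out mm 53.9 lat mm 0.5 yawY 15.27 Ftool [ 3.58 -0.06 -1.07] Ttool [ 0.065  0.625 -0.054] op 0.455 gf 30.0
```

View pics/w3.png

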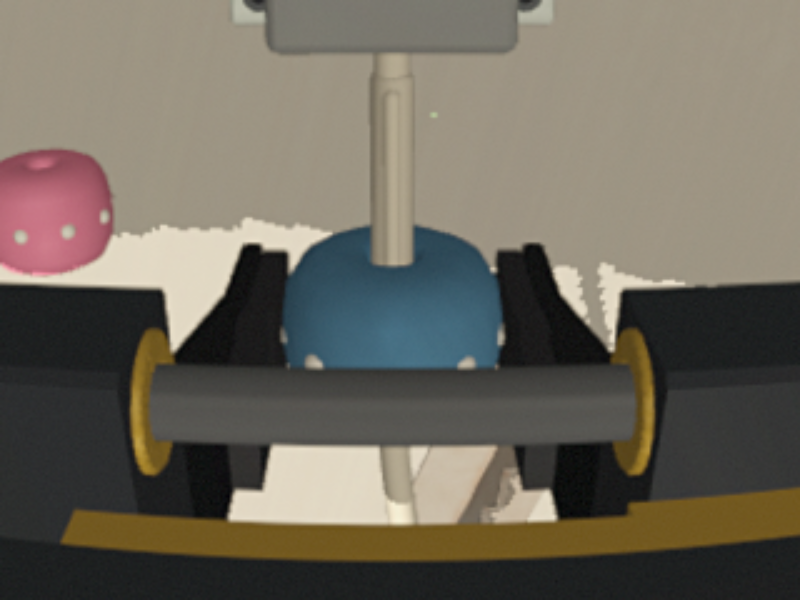

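The bead is at crop (392,300), carried along with the coat passing through it, and the rod ahead starts to bend. Forces are small, so I go on to 70 mm.

```bash
python3 -m pendant '{"hand":[0.4,0.4,0.4,0.4,0.4,0.4,0.4,0.4],"travel":[[-0.15,0,0],[-0.35,0,0],[-0.55,0,0],[-0.75,0.01,-0.01],[-0.95,0.01,-0.01],[-1.15,0.01,-0.02],[-1.35,0.02,-0.03],[-1.5,0.02,-0.03]],"twist":[0,0,0,0,-0.03,-0.06,-0.1,-0.14]}' >/dev/null
python3 f.py
python3 -m pendant '{"hand":[0.4,0.4,0.4,0.4,0.4,0.4,0.4,0.4],"travel":[[0,0,0],[0,0,0],[0,0,0],[0,0,0],[0,0,0],[0,0,0],[0,0,0],[0,0,0]],"twist":[0,0,0,0,0,0,0,0]}' >/dev/null
python3 f.py
```

```text
t 7.5 z 0.1238 out mm 69.5 lat mm 0.3 yawY 16.4 Ftool [0.34 0.22 0.71] Ttool [ 0.04  -0.074 -0.   ] op 0.456 gf 30.0
t 8.3 z 0.1243 out mm 68.6 lat mm 0.6 yawY 16.39 Ftool [ 0.03 -0.36  2.65] Ttool [ 0.052 -0.1    0.004] op 0.452 gf 30.0
```

```bash
python3 -m pendant '{"hand":[0.4,0.4,0.4,0.4,0.4,0.4,0.4,0.4],"travel":[[-0.1,0,0.02],[-0.25,0,0.01],[-0.4,0.01,0],[-0.55,0.01,-0.01],[-0.7,0.02,-0.01],[-0.8,0.02,-0.02],[-0.8,0.02,-0.02],[-0.8,0.02,-0.02]],"twist":[0,-0.03,-0.06,-0.1,-0.14,-0.17,-0.17,-0.17]}' >/dev/null
python3 f.py
python3 -m pendant '{"hand":[0.4,0.4,0.5,0.5,0.5,0.5,0.5,0.5],"travel":[[0,0,0],[0,0,0],[0,0,0],[0,0,0],[0,0,0],[0,0,0],[0,0,0],[0,0,0]],"twist":[0,0,0,0,0,0,0,0]}' >/dev/null
python3 f.py
python3 -m pendant '{"hand":[0.47,0.45,0.4,0.4,0.4,0.4,0.4,0.4],"travel":[[0,0,0],[0,0,0],[0,0,0],[0,0,0],[0,0,0],[0,0,0],[0,0,0],[0,0,0]],"twist":[0,0,0,0,0,0,0,0]}' >/dev/null
python3 f.py
```

```text
t 9.1 z 0.1244 out mm 76.7 lat mm 1.0 yawY 17.75 Ftool [0.13 1.35 0.09] Ttool [ 0.022 -0.061  0.054] op 0.452 gf 30.0
t 9.9 z 0.1245 out mm 76.6 lat mm 1.0 yawY 17.75 Ftool [0.1  0.31 0.39] Ttool [ 0.03  -0.015  0.026] op 0.501 gf 0.0
t 10.7 z 0.1244 out mm 76.6 lat mm 1.0 yawY 17.75 Ftool [ 0.02 -0.25 -0.58] Ttool [ 0.011 -0.034  0.013] op 0.454 gf 30.0
```

```bash
python3 -m pendant '{"hand":[0.4,0.4,0.4,0.4,0.4,0.4,0.4,0.4],"travel":[[0,0,-0.04],[0,0,-0.08],[0,0,-0.08],[-0.2,0,-0.1],[-0.4,0.01,-0.12],[-0.6,0.01,-0.14],[-0.8,0.01,-0.16],[-0.8,0.01,-0.16]],"twist":[0,0,0,-0.05,-0.1,-0.15,-0.19,-0.19]}' >/dev/null
python3 f.py
python3 -m pendant '{"hand":[0.4,0.4,0.5,0.5,0.5,0.5,0.5,0.5],"travel":[[0,0,0],[0,0,0],[0,0,0],[0,0,0],[0,0,0],[0,0,0],[0,0,0],[0,0,0]],"twist":[0,0,0,0,0,0,0,0]}' >/dev/null
python3 f.py
python3 -m pendant '{"hand":[0.47,0.45,0.4,0.4,0.4,0.4,0.4,0.4],"travel":[[0,0,0],[0,0,0],[0,0,0],[0,0,0],[0,0,0],[0,0,0],[0,0,0],[0,0,0]],"twist":[0,0,0,0,0,0,0,0]}' >/dev/null
python3 f.py
python3 -c "
from h import *
w=cam('wrist');np.savez('w4.npz',**w)
cv2.imwrite('pics/w4.png',cv2.resize(w['frame'][180:420,160:480],(800,600))[...,::-1])"
```

```text
t 11.5 z 0.1261 out mm 85.0 lat mm 1.5 yawY 19.26 Ftool [0.6  0.02 2.27] Ttool [ 0.037 -0.033 -0.064] op 0.452 gf 30.0
t 12.3 z 0.1261 out mm 84.6 lat mm 1.5 yawY 19.27 Ftool [0.47 0.49 1.03] Ttool [-0.006 -0.026  0.031] op 0.502 gf 0.0
t 13.1 z 0.126 out mm 84.6 lat mm 1.5 yawY 19.27 Ftool [-0.27  0.54  0.63] Ttool [-0.018 -0.025  0.001] op 0.454 gf 30.0
```

View pics/w4.png

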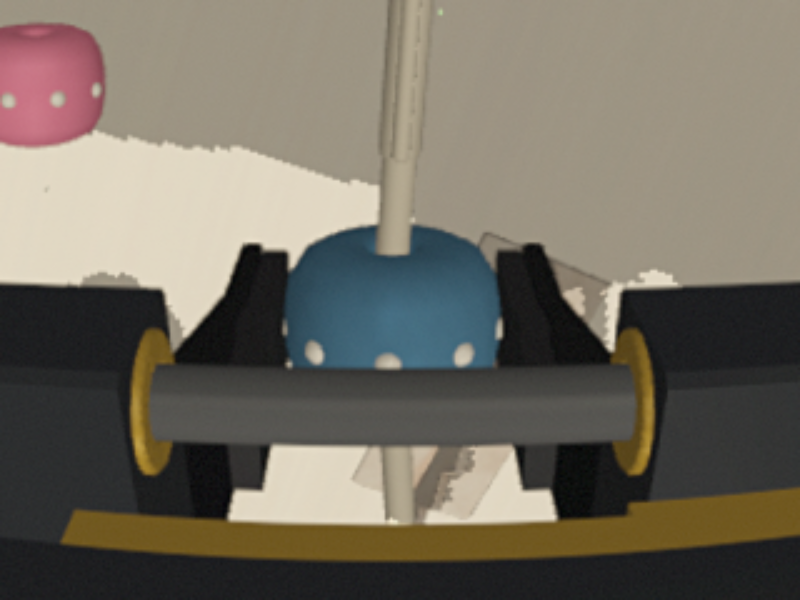

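The bead has pitched up with the rod at crop (393,300), and the bore entry looks centred. I repeat the same kind of step.

```bash
python3 -m pendant '{"hand":[0.4,0.4,0.4,0.4,0.4,0.4,0.4,0.4],"travel":[[0,0,-0.03],[0,0,-0.06],[-0.15,0,-0.08],[-0.35,0,-0.11],[-0.55,0.01,-0.14],[-0.75,0.01,-0.17],[-0.95,0.01,-0.2],[-0.95,0.01,-0.2]],"twist":[0,0,-0.03,-0.07,-0.11,-0.15,-0.18,-0.18]}' >/dev/null
python3 f.py
python3 -m pendant '{"hand":[0.4,0.4,0.5,0.5,0.5,0.5,0.5,0.5],"travel":[[0,0,0],[0,0,0],[0,0,0],[0,0,0],[0,0,0],[0,0,0],[0,0,0],[0,0,0]],"twist":[0,0,0,0,0,0,0,0]}' >/dev/null
python3 f.py
python3 -m pendant '{"hand":[0.47,0.45,0.4,0.4,0.4,0.4,0.4,0.4],"travel":[[0,0,0],[0,0,0],[0,0,0],[0,0,0],[0,0,0],[0,0,0],[0,0,0],[0,0,0]],"twist":[0,0,0,0,0,0,0,0]}' >/dev/null
python3 f.py
```

```text
t 13.95 z 0.1281 out mm 94.5 lat mm 2.2 yawY 20.7 Ftool [ 0.1  -0.24  0.8 ] Ttool [-0.015 -0.084 -0.009] op 0.453 gf 30.0
t 14.75 z 0.1281 out mm 94.1 lat mm 2.2 yawY 20.71 Ftool [-0.21  0.13  0.39] Ttool [-0.024 -0.045  0.055] op 0.501 gf 0.0
t 15.55 z 0.128 out mm 94.1 lat mm 2.2 yawY 20.71 Ftool [ 0.77 -0.83  0.25] Ttool [ 0.056 -0.006  0.006] op 0.457 gf 30.0
```

```bash
python3 -m pendant '{"hand":[0.4,0.4,0.4,0.4,0.4,0.4,0.4,0.4],"travel":[[0,0,-0.05],[-0.2,0,-0.08],[-0.4,0,-0.11],[-0.65,0,-0.15],[-0.9,0.01,-0.2],[-1.15,0.01,-0.24],[-1.4,0.01,-0.28],[-1.4,0.01,-0.28]],"twist":[0,-0.01,-0.02,-0.03,-0.05,-0.06,-0.07,-0.07]}' >/dev/null
python3 f.py
python3 -m pendant '{"hand":[0.4,0.4,0.5,0.5,0.5,0.5,0.5,0.5],"travel":[[0,0,0],[0,0,0],[0,0,0],[0,0,0],[0,0,0],[0,0,0],[0,0,0],[0,0,0]],"twist":[0,0,0,0,0,0,0,0]}' >/dev/null
python3 f.py
python3 -m pendant '{"hand":[0.47,0.45,0.4,0.4,0.4,0.4,0.4,0.4],"travel":[[0,0,0],[0,0,0],[0,0,0],[0,0,0],[0,0,0],[0,0,0],[0,0,0],[0,0,0]],"twist":[0,0,0,0,0,0,0,0]}' >/dev/null
python3 f.py
python3 -c "
from h import *
w=cam('wrist');np.savez('w5.npz',**w)
cv2.imwrite('pics/w5.png',cv2.resize(w['frame'][180:420,160:480],(800,600))[...,::-1])"
```

```text
t 16.35 z 0.1309 out mm 108.5 lat mm 3.7 yawY 21.25 Ftool [-0.    0.33  1.15] Ttool [ 0.028 -0.042 -0.009] op 0.456 gf 30.0
t 17.15 z 0.1309 out mm 108.0 lat mm 3.6 yawY 21.27 Ftool [0.21 0.13 0.48] Ttool [ 0.035 -0.003  0.047] op 0.501 gf 0.0
t 17.95 z 0.1308 out mm 108.0 lat mm 3.6 yawY 21.27 Ftool [-0.2   0.57 -0.03] Ttool [ 0.019 -0.016 -0.006] op 0.454 gf 30.0
```

View pics/w5.png

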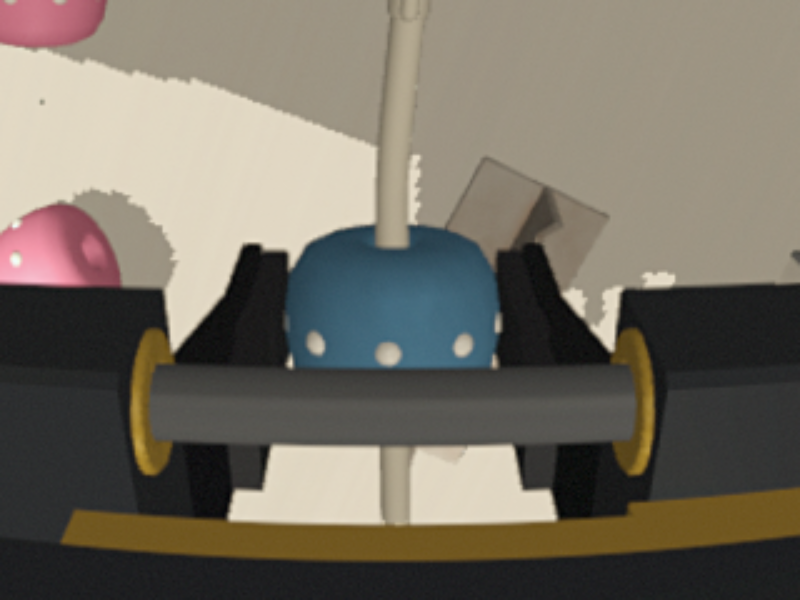

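```bash
python3 -m pendant '{"hand":[0.4,0.4,0.4,0.4,0.4,0.4,0.4,0.4],"travel":[[0,0,-0.06],[-0.3,0,-0.12],[-0.6,0,-0.17],[-0.9,0,-0.22],[-1.2,0,-0.27],[-1.5,0,-0.32],[-1.8,0,-0.37],[-2,0,-0.4]],"twist":[0,0,0,0,0,0,0,0]}' >/dev/null
python3 f.py
python3 -m pendant '{"hand":[0.4,0.4,0.5,0.5,0.5,0.5,0.5,0.5],"travel":[[0,0,0],[0,0,0],[0,0,0],[0,0,0],[0,0,0],[0,0,0],[0,0,0],[0,0,0]],"twist":[0,0,0,0,0,0,0,0]}' >/dev/null
python3 f.py
python3 -m pendant '{"hand":[0.47,0.45,0.4,0.4,0.4,0.4,0.4,0.4],"travel":[[0,0,0],[0,0,0],[0,0,0],[0,0,0],[0,0,0],[0,0,0],[0,0,0],[0,0,0]],"twist":[0,0,0,0,0,0,0,0]}' >/dev/null
python3 f.py
python3 - <<'E'
from h import *
w=cam('wrist');o=observe();M=R.from_quat(o['tool_rot']).as_matrix()
f=w['frame']; f=f[180:420,160:480]; g=f.astype(int)
# rod column center just behind bead (crop/2.5 coords) : rows 60..96
for v in (50,70,90): 
    r=g[v,140:180].sum(1); print(v,r.tolist())
hsv=cv2.cvtColor(f,cv2.COLOR_RGB2HSV);m=cv2.inRange(hsv,(95,60,20),(118,255,255));k,l,st,ce=cv2.connectedComponentsWithStats(m);i=1+np.argmax(st[1:,4]);print(st[i])
E
```

```text
t 18.8 z 0.1349 out mm 128.3 lat mm 5.7 yawY 21.26 Ftool [-0.18  0.11  1.73] Ttool [ 0.038 -0.033  0.002] op 0.451 gf 30.0
t 19.6 z 0.1349 out mm 127.9 lat mm 5.7 yawY 21.27 Ftool [ 0.3  -0.44  0.99] Ttool [ 0.058 -0.06  -0.039] op 0.501 gf 0.0
t 20.4 z 0.1348 out mm 127.9 lat mm 5.7 yawY 21.27 Ftool [0.46 0.31 0.19] Ttool [ 0.017 -0.019 -0.035] op 0.454 gf 30.0
50 [634, 633, 633, 633, 635, 635, 635, 642, 646, 547, 405, 364, 413, 443, 460, 476, 485, 489, 487, 484, 472, 450, 449, 553, 643, 644, 641, 642, 643, 648, 533, 437, 429, 434, 435, 432, 434, 434, 436, 435]
70 [635, 635, 636, 636, 636, 636, 636, 640, 644, 590, 448, 347, 397, 431, 457, 471, 483, 491, 490, 487, 476, 452, 451, 550, 640, 638, 633, 635, 642, 627, 517, 431, 431, 431, 393, 312, 327, 358, 358, 362]
90 [253, 234, 202, 181, 182, 187, 166, 162, 155, 159, 246, 331, 393, 427, 451, 469, 479, 486, 491, 490, 480, 470, 441, 359, 176, 160, 175, 169, 178, 172, 180, 182, 184, 203, 217, 228, 263, 299, 335, 342]
[ 114   90   86   58 4140]
```

```bash
python3 -m pendant '{"hand":[0.45,0.52,0.52,0.52,0.5,0.46,0.42,0.4],"travel":[[0,0,0],[0,0,0],[0.3,0,0],[0.6,0,0],[0.6,0,0],[0.6,0,0],[0.6,0,0],[0.6,0,0]],"twist":[0,0,0,0,0,0,0,0]}' >/dev/null
python3 f.py
python3 -m pendant '{"hand":[0.4,0.4,0.4,0.4,0.4,0.4,0.4,0.4],"travel":[[0,0,0],[0,0,-0.05],[-0.3,0,-0.1],[-0.6,0,-0.15],[-0.9,0,-0.2],[-1.2,0,-0.25],[-1.5,0,-0.3],[-1.8,0,-0.35]],"twist":[0,0,0,0,0,0,0,0]}' >/dev/null
python3 f.py
python3 - <<'E'
from h import *
w=cam('wrist');f=w['frame'][180:420,160:480];np.savez('w6.npz',**w)
hsv=cv2.cvtColor(f,cv2.COLOR_RGB2HSV);m=cv2.inRange(hsv,(95,60,20),(118,255,255));k,l,st,ce=cv2.connectedComponentsWithStats(m);i=1+np.argmax(st[1:,4]);print(st[i])
c=cam('scene');cv2.imwrite('pics/s2.png',cv2.resize(c['frame'][80:260,220:460],(800,600))[...,::-1])
E
```

```text
t 21.25 z 0.1348 out mm 121.9 lat mm 5.1 yawY 21.27 Ftool [ 1.55  0.35 -0.06] Ttool [-0.01   0.084  0.01 ] op 0.451 gf 30.0
t 22.05 z 0.1383 out mm 140.2 lat mm 6.9 yawY 21.26 Ftool [ 0.1  -0.22  0.39] Ttool [ 0.014 -0.031  0.013] op 0.451 gf 30.0
[ 115  101   85   47 3316]
```

View pics/s2.png

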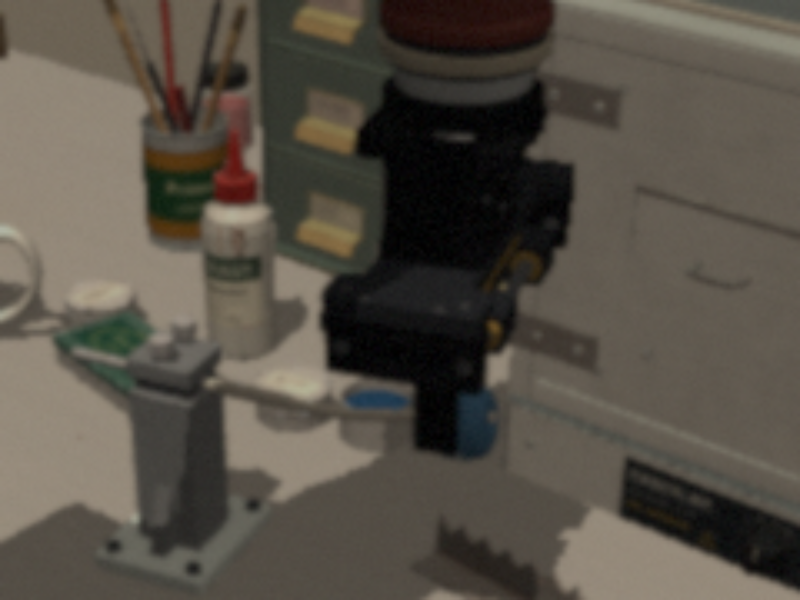

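The bead sits on the outer rod at crop (475,420), with the gripper trailing it slightly and the kiln front just behind. I measure the gripper's half width and advance.

```bash
python3 - <<'E'
from h import *
c=cam('scene');P=pts(c);o=observe();M=R.from_quat(o['tool_rot']).as_matrix();q=(P-o['position'])@M
for a in np.arange(-.2,0,.02):
    w=(abs(q[...,2]-a)<.01)&(abs(q[...,0])<.06)&(q[...,1]>-.13)&(q[...,1]<.05); print(a.round(2),w.sum(),np.percentile(q[w],[1],axis=0).round(3) if w.any() else'',np.percentile(q[w],[99],axis=0).round(3) if w.any() else '')
E
python3 -m pendant '{"hand":[0.4,0.4,0.4,0.4,0.4,0.4,0.4,0.4],"travel":[[-0.2,0,-0.03],[-0.4,0,-0.07],[-0.6,0,-0.1],[-0.8,0,-0.14],[-1.0,0,-0.17],[-1.2,0,-0.21],[-1.4,0,-0.24],[-1.4,0,-0.24]],"twist":[0,0,0,0,0,0,0,0]}' >/dev/null
python3 f.py
```

```text
-0.2 748 [[-0.04  -0.039 -0.21 ]] [[ 0.032  0.002 -0.19 ]]
-0.18 655 [[-0.041 -0.041 -0.19 ]] [[ 0.032  0.001 -0.17 ]]
-0.16 627 [[-0.038 -0.037 -0.17 ]] [[ 0.033  0.013 -0.15 ]]
-0.14 860 [[-0.039 -0.052 -0.15 ]] [[ 0.033  0.004 -0.13 ]]
-0.12 425 [[-0.025 -0.052 -0.13 ]] [[ 0.02  -0.007 -0.11 ]]
-0.1 520 [[-0.026 -0.052 -0.11 ]] [[ 0.021  0.014 -0.09 ]]
-0.08 1292 [[-0.039 -0.096 -0.089]] [[ 0.034  0.043 -0.07 ]]
-0.06 845 [[-0.04  -0.093 -0.07 ]] [[ 0.034  0.047 -0.05 ]]
-0.04 158 [[-0.039 -0.088 -0.05 ]] [[ 0.033  0.033 -0.044]]
-0.02 26 [[-0.013 -0.034 -0.014]] [[ 0.009 -0.029 -0.01 ]]
t 23.0 z 0.1408 out mm 154.1 lat mm 8.5 yawY 21.26 Ftool [0.59 0.11 0.87] Ttool [ 0.054 -0.031 -0.019] op 0.453 gf 30.0
```

```bash
python3 -m pendant '{"hand":[0.4,0.4,0.4,0.4,0.4,0.4,0.4,0.4],"travel":[[-0.15,0,-0.02],[-0.3,-0.01,-0.05],[-0.45,-0.01,-0.08],[-0.6,-0.02,-0.1],[-0.75,-0.03,-0.13],[-0.9,-0.04,-0.15],[-0.9,-0.04,-0.15],[-0.9,-0.04,-0.15]],"twist":[0,0,0,0,0,0,0,0]}' >/dev/null
python3 f.py
```

```text
t 23.8 z 0.1423 out mm 162.8 lat mm 9.0 yawY 21.27 Ftool [-0.74  0.19  0.82] Ttool [ 0.009 -0.072  0.012] op 0.45 gf 30.0
```

```bash
python3 -m pendant '{"hand":[0.4,0.4,0.4,0.4,0.4,0.4,0.4,0.4],"travel":[[-0.1,-0.01,-0.02],[-0.2,-0.02,-0.03],[-0.3,-0.03,-0.05],[-0.4,-0.03,-0.07],[-0.5,-0.04,-0.08],[-0.5,-0.04,-0.08],[-0.5,-0.04,-0.08],[-0.5,-0.04,-0.08]],"twist":[0,0,0,0,0,0,0,0]}' >/dev/null
python3 f.py
```

```text
t 24.6 z 0.1431 out mm 167.8 lat mm 9.1 yawY 21.27 Ftool [-0.07  0.77  2.06] Ttool [-0.022 -0.064  0.013] op 0.454 gf 30.0
```

```bash
python3 -m pendant '{"hand":[0.4,0.4,0.4,0.4,0.4,0.4,0.4,0.4],"travel":[[-0.15,-0.01,-0.01],[-0.3,-0.02,-0.03],[-0.45,-0.03,-0.06],[-0.6,-0.05,-0.09],[-0.75,-0.07,-0.12],[-0.75,-0.07,-0.12],[-0.75,-0.07,-0.12],[-0.75,-0.07,-0.12]],"twist":[0,0,0,0,0,0,0,0]}' >/dev/null
python3 f.py
python3 - <<'E'
from h import *
w=cam('wrist');f=w['frame'];cv2.imwrite('pics/w7.png',cv2.resize(f[180:420,160:480],(800,600))[...,::-1])
E
```

```text
t 25.4 z 0.1442 out mm 175.3 lat mm 9.1 yawY 21.27 Ftool [ 0.12 -0.36  1.02] Ttool [ 0.054 -0.015 -0.027] op 0.451 gf 30.0
```

View pics/w7.png

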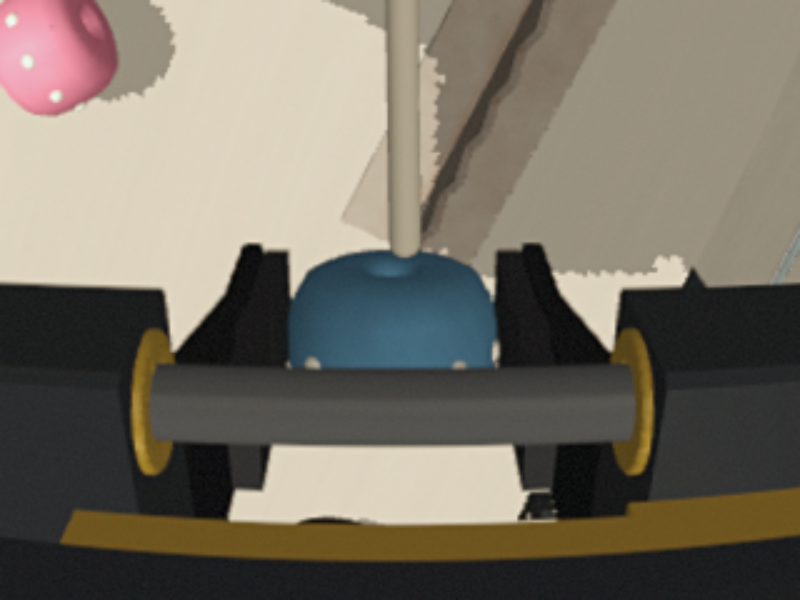

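The rod end stands free at crop (405,252), just outside the bore at (390,265), so the bead is off. I move clear of the rod and the kiln.

```bash
python3 -m pendant '{"hand":[0.4,0.4,0.4,0.4,0.4,0.4,0.4,0.4],"travel":[[-0.4,-0.1,0],[-0.9,-0.4,0],[-1.5,-0.9,0],[-2.2,-1.6,0],[-3.2,-2.6,0],[-4.5,-4,0],[-6,-5.5,0],[-6,-5.5,0]],"twist":[0,0,0,0,0,0,0,0]}' >/dev/null
python3 f.py
python3 - <<'E'
from h import *
need(.4433,-.0895,.14,-20)
# cradle from top & scene depth, top face only, plus edges
for n in('top','scene'):
    c=dict(np.load(n+'0.npz'));P=pts(c)
    m=(abs(P[...,2]-.0255)<.003)&(abs(P[...,0]-.463)<.08)&(abs(P[...,1]+.097)<.08); q=P[m]
    r=cv2.minAreaRect(q[:,:2].astype(np.float32));print(n,r,np.median(q[:,2]))
    # groove: low points inside
    ex=np.array([np.cos(np.radians(-20)),np.sin(np.radians(-20))]);ey=np.array([-ex[1],ex[0]]);k=(abs(P[...,0]-.463)<.08)&(abs(P[...,1]+.097)<.08)&(P[...,2]>.012);a=(P[k][:,:2]-r[0])@ex;b=(P[k][:,:2]-r[0])@ey;z=P[k][:,2]
    s=abs(b)<.02
    print([(int(x*1e3),round(float(np.median(z[s&(abs(a-x)<.0015)]))*1e3,1)) for x in np.arange(-.051,.052,.003) if (s&(abs(a-x)<.0015)).any()])
E
```

```text
t 26.25 z 0.1441 out mm 243.4 lat mm -41.5 yawY 21.11 Ftool [0.16 0.36 1.77] Ttool [ 0.049 -0.045  0.046] op 0.453 gf 30.0
t 26.25 pos [ 0.6017 -0.0242  0.1441] yawY 21.11 need cm [ -0.39 -17.13   0.44] twist 5.14 F [ 0.28  0.27 -1.77] T [-0.06  0.03 -0.05] op 0.453 gf 30.0
top ((0.46346360445022583, -0.09682795405387878), (0.06465372443199158, 0.10071823745965958), 69.91011810302734) 0.025684013492368096
[(-51, 20.4), (-47, 26.1), (-44, 25.8), (-41, 26.2), (-38, 26.2), (-35, 26.1), (-32, 25.0), (-29, 23.5), (-26, 22.3), (-23, 19.6), (-20, 19.0), (-17, 20.9), (-14, 22.1), (-11, 24.1), (-8, 26.0), (-5, 26.3), (-2, 25.7), (0, 26.1), (3, 26.4), (6, 26.0), (9, 26.5), (12, 25.8), (15, 25.7), (18, 26.2), (21, 25.8), (24, 26.0), (27, 25.9), (30, 26.2), (33, 26.3), (36, 28.2), (39, 26.4), (42, 24.9), (45, 26.0), (48, 27.0), (51, 24.9)]
scene ((0.4644017517566681, -0.09709841012954712), (0.06770141422748566, 0.10159268230199814), 70.2062759399414) 0.025411357851360616
[(-51, 19.4), (-47, 23.4), (-44, 25.7), (-41, 25.7), (-38, 25.7), (-35, 25.7), (-32, 25.1), (-29, 22.7), (-26, 21.2), (-23, 19.7), (-20, 18.6), (-17, 19.8), (-14, 21.6), (-11, 23.2), (-8, 25.1), (-5, 25.6), (-2, 25.6), (0, 25.2), (3, 25.6), (6, 25.6), (9, 25.8), (12, 25.6), (15, 25.8), (18, 25.9), (21, 25.7), (24, 25.9), (27, 25.7), (30, 25.5), (33, 26.8), (36, 27.9), (39, 24.5), (42, 25.6), (45, 25.9), (48, 25.6), (51, 24.9)]
```

```bash
python3 -m pendant '{"hand":[0.4,0.4,0.4,0.4,0.4,0.4,0.4,0.4],"travel":[[0,-1,0],[0,-3,0],[0,-5.5,0.3],[0,-8,0.8],[0,-10.5,1.3],[0,-13,1.8],[0,-15.2,2.2],[0,-16.7,2.4]],"twist":[0.5,1.1,1.8,2.5,3.2,3.9,4.6,5.14]}' >/dev/null
python3 -m pendant '{"hand":[0.4,0.4,0.4,0.4,0.4,0.4,0.4,0.4],"travel":[[0,0,0],[0,0,0],[0,0,0],[0,0,0],[0,0,0],[0,0,0],[0,0,0],[0,0,0]],"twist":[0,0,0,0,0,0,0,0]}' >/dev/null
python3 - <<'E'
from h import *
need(.4455,-.084,.07,-20)
o=observe();M=R.from_quat(o['tool_rot']).as_matrix()
for n in('top','scene'):
    c=cam(n);P=pts(c);hsv=cv2.cvtColor(c['frame'],cv2.COLOR_RGB2HSV);m=(cv2.inRange(hsv,(95,60,20),(118,255,255))>0)&(np.linalg.norm(P-o['position'],axis=2)<.06)
    q=(P[m]-o['position'])@M
    if len(q): print(n,len(q),'tool-frame bead pts min/max',np.percentile(q,[2,50,98],axis=0).round(4).tolist())
w=cam('wrist');cv2.imwrite('pics/w8.png',cv2.resize(w['frame'][150:450,120:520],(800,600))[...,::-1])
E
```

```text
t 27.85 pos [ 0.4475 -0.0815  0.1202] yawY -19.84 need cm [-0.3  -0.1   5.02] twist 0.02 F [-0.87 -0.04 -2.09] T [-0.05  0.1   0.03] op 0.451 gf 30.0
scene 648 tool-frame bead pts min/max [[-0.024, -0.0193, -0.0004], [-0.0181, -0.0043, 0.0099], [0.0017, 0.0168, 0.0289]]
```

View pics/w8.png

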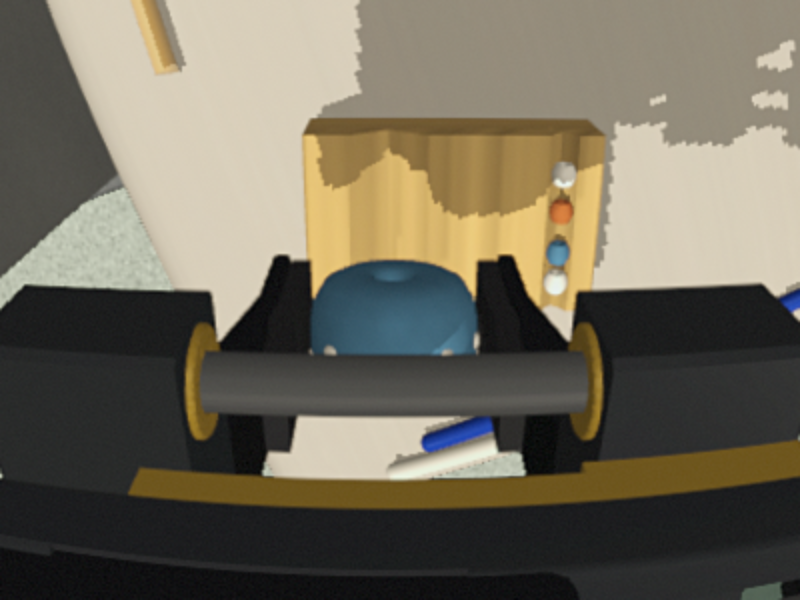

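The bead hangs at crop (393,310) in line with the wide groove (400,200), with the small beads well to the right. I descend to about 8 mm above the resting height.

```bash
python3 -m pendant '{"hand":[0.4,0.4,0.4,0.4,0.4,0.4,0.4,0.4],"travel":[[-0.1,0,0.5],[-0.2,-0.1,1.3],[-0.3,-0.1,2.3],[-0.3,-0.1,3.3],[-0.3,-0.1,4.2],[-0.3,-0.1,4.9],[-0.3,-0.1,5.3],[-0.3,-0.1,5.4]],"twist":[0.02,0.02,0.02,0.02,0.02,0.02,0.02,0.02]}' >/dev/null
python3 -c "
from h import *
need(.4455,-.084,.058,-20)"
python3 -m pendant '{"hand":[0.4,0.4,0.4,0.4,0.4,0.4,0.4,0.4],"travel":[[0,0,0],[0,0,0.05],[0,0,0.1],[0,0,0.15],[0,0,0.2],[0,0,0.25],[0,0,0.3],[0,0,0.3]],"twist":[0,0,0,0,0,0,0,0]}' >/dev/null
python3 -c "
from h import *
need(.4455,-.084,.058,-20)"
```

```text
t 28.8 pos [ 0.4451 -0.0839  0.0656] yawY -20.01 need cm [0.01 0.04 0.76] twist -0.0 F [-0.3  -0.79 -1.24] T [-0.1   0.08  0.01] op 0.451 gf 30.0
t 29.6 pos [ 0.4458 -0.0842  0.0638] yawY -20.01 need cm [ 0.01 -0.03  0.58] twist -0.0 F [-1.56  0.2   5.75] T [ 0.06  0.47 -0.06] op 0.453 gf 30.0
```

```bash
python3 -m pendant '{"hand":[0.4,0.4,0.4,0.4,0.4,0.4,0.4,0.4],"travel":[[0,0,0.03],[0,0,0.06],[0,0,0.06],[0,0,0.06],[0,0,0.06],[0,0,0.06],[0,0,0.06],[0,0,0.06]],"twist":[0,0,0,0,0,0,0,0]}' >/dev/null
python3 - <<'E'
from h import *
need(.4455,-.084,.058,-20)
w=cam('wrist');c=cam('scene')
a=cv2.resize(w['frame'][180:420,160:480],(400,300));b=cv2.resize(c['frame'][270:400,320:460],(400,371))[:300]
b=cv2.resize(c['frame'][280:385,320:460],(400,300))
cv2.imwrite('pics/w9.png',np.hstack([a,b])[...,::-1])
E
```

```text
t 30.4 pos [ 0.4458 -0.0843  0.0637] yawY -20.0 need cm [ 0.02 -0.04  0.57] twist 0.0 F [-4.48 -0.02  8.68] T [ 0.12  0.74 -0.04] op 0.452 gf 30.0
```

View pics/w9.png

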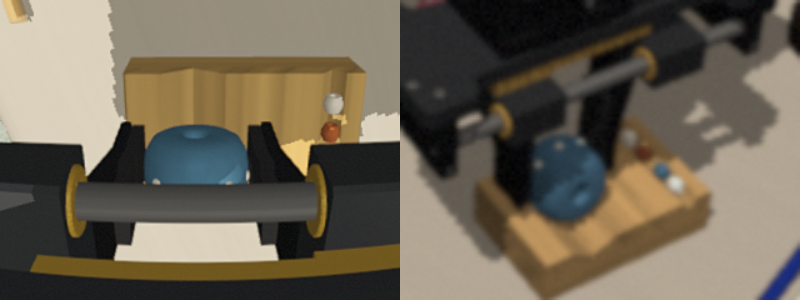

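The bead touches the groove at left (196,160), but the sideways force (−4.5 N in x) shows it riding the +x flank. I ease it sideways with the load taken off.

```bash
python3 -m pendant '{"hand":[0.4,0.4,0.4,0.4,0.4,0.4,0.4,0.4],"travel":[[0,0,-0.05],[0,0,-0.08],[0,-0.05,-0.08],[0,-0.12,-0.08],[0,-0.12,-0.04],[0,-0.12,0],[0,-0.12,0],[0,-0.12,0]],"twist":[0,0,0,0,0,0,0,0]}' >/dev/null
python3 f.py; python3 -m pendant '{"hand":[0.4,0.4,0.4,0.4,0.4,0.4,0.4,0.4],"travel":[[0,0,0.03],[0,0,0.06],[0,0,0.06],[0,0,0.06],[0,0,0.06],[0,0,0.06],[0,0,0.06],[0,0,0.06]],"twist":[0,0,0,0,0,0,0,0]}' >/dev/null
python3 f.py
```

```text
t 31.3 z 0.0632 out mm 259.6 lat mm -208.6 yawY -20.0 Ftool [-0.19 -1.86 -7.93] Ttool [ 0.365 -0.172  0.007] op 0.452 gf 30.0
t 32.1 z 0.0631 out mm 259.6 lat mm -208.6 yawY -20.0 Ftool [ -0.89  -4.04 -12.04] Ttool [ 0.75  -0.205 -0.019] op 0.452 gf 30.0
```

```bash
python3 -m pendant '{"hand":[0.4,0.4,0.4,0.4,0.4,0.4,0.4,0.4],"travel":[[0,0,-0.08],[0,0,-0.13],[0,-0.05,-0.13],[0,-0.13,-0.13],[0,-0.13,-0.08],[0,-0.13,-0.03],[0,-0.13,-0.03],[0,-0.13,-0.03]],"twist":[0,0,0,0,0,0,0,0]}' >/dev/null
python3 f.py
```

```text
t 32.9 z 0.0634 out mm 259.2 lat mm -209.2 yawY -20.01 Ftool [-0.79  1.77 -7.92] Ttool [-0.174 -0.087  0.006] op 0.454 gf 30.0
```

```bash
python3 -m pendant '{"hand":[0.4,0.4,0.44,0.45,0.455,0.46,0.465,0.47],"travel":[[0,0.03,-0.05],[0,0.04,-0.07],[0,0.04,-0.07],[0,0.04,-0.07],[0,0.04,-0.07],[0,0.04,-0.07],[0,0.04,-0.07],[0,0.04,-0.07]],"twist":[0,0,0,0,0,0,0,0]}' >/dev/null
python3 f.py
python3 -m pendant '{"hand":[0.48,0.49,0.5,0.52,0.54,0.56,0.58,0.6],"travel":[[0,0,0],[0,0,0],[0,0,0],[0,0,0],[0,0,0],[0,0,0],[0,0,0],[0,0,0]],"twist":[0,0,0,0,0,0,0,0]}' >/dev/null
python3 f.py
python3 - <<'E'
from h import *
c=cam('scene');P=pts(c);hsv=cv2.cvtColor(c['frame'],cv2.COLOR_RGB2HSV)
m=(cv2.inRange(hsv,(95,60,20),(118,255,255))>0)&(np.linalg.norm(P-np.array([.4435,-.0896,.04]),axis=2)<.05)
e=np.array([[.9397,-.342,0],[.342,.9397,0],[0,0,1]]);q=(P[m]-np.array([.4435,-.0896,.0257]))@e.T;print(np.percentile(q,[2,50,98],axis=0).round(4))
E
```

```text
t 33.7 z 0.0626 out mm 258.4 lat mm -210.1 yawY -20.01 Ftool [-0.04  3.45 -1.38] Ttool [-0.489 -0.099 -0.024] op 0.469 gf 1.4
t 34.5 z 0.063 out mm 258.7 lat mm -209.7 yawY -20.01 Ftool [-0.11 -0.46 -0.38] Ttool [ 0.059 -0.182  0.031] op 0.59 gf 0.0
[[-0.0191 -0.0192  0.0082]
 [-0.0059 -0.0129  0.0271]
 [ 0.0141  0.0068  0.0357]]
```

Released and seated: the bead's top is 35.7 mm above the block, where 35.6 mm is expected. I retract and check.

```bash
python3 -m pendant '{"hand":[0.65,0.68,0.7,0.7,0.7,0.7,0.7,0.7],"travel":[[0,0,0],[0,0,0],[0,0,-0.5],[0,0,-1.5],[0,0,-3],[0,0,-5.5],[0,0,-8.5],[0,0,-11]],"twist":[0,0,0,0,0,0,0,0]}' >/dev/null
python3 -m pendant '{"hand":[0.7,0.7,0.7,0.7,0.7,0.7,0.7,0.7],"travel":[[-2,0,-1],[-5,0,-2],[-8,0,-3],[-11,0,-3],[-13,0,-3],[-13,0,-3],[-13,0,-3],[-13,0,-3]],"twist":[0,0,0,0,0,0,0,0]}' >/dev/null
python3 f.py
python3 - <<'E'
from h import *
e=np.array([[.9397,-.342,0],[.342,.9397,0],[0,0,1]])
for n in('scene','top'):
    c=cam(n);P=pts(c);hsv=cv2.cvtColor(c['frame'],cv2.COLOR_RGB2HSV)
    m=(cv2.inRange(hsv,(95,60,20),(118,255,255))>0)&(np.linalg.norm(P-np.array([.4435,-.0896,.04]),axis=2)<.05)
    q=(P[m]-np.array([.4435,-.0896,.0257]))@e.T;print(n,len(q),np.percentile(q,[1,50,99],axis=0).round(4).tolist() if len(q) else '')
w=cam('wrist');v=c['frame'][250:350,390:500] if n=='top' else c['frame']
a=cv2.resize(w['frame'],(440,330));b=cv2.resize(c['frame'][255:345,400:490],(330,330));cv2.imwrite('pics/end.png',np.hstack([a,b])[...,::-1])
E
```

```text
t 36.15 z 0.2033 out mm 364.2 lat mm -284.4 yawY -19.98 Ftool [0.45 0.12 0.22] Ttool [ 0.066 -0.047  0.013] op 0.699 gf 0.0
scene 567 [[-0.019, -0.0192, 0.007], [-0.0065, -0.0131, 0.0276], [0.0112, 0.0072, 0.0358]]
top 341 [[-0.019, -0.0154, 0.0113], [-0.003, 0.0006, 0.0316], [0.0158, 0.012, 0.0379]]
```

View pics/end.png

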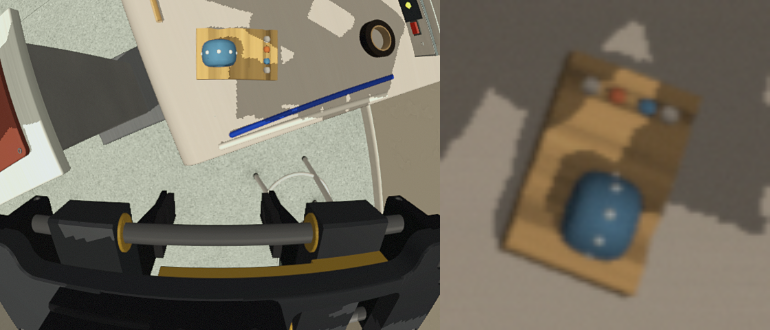

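The bead lies in the wide groove at right crop (602,215), with its dot row square across the groove. The tape is untouched and the gripper is clear.

```bash
python3 -c "
from plant import job_done
print(job_done())"
```

```text
the job is handed in; nothing more can be done
None
```

The bead is off the mandrel and lies released in the cradle's wide groove, bore along the groove. The job is handed in after about 36 s of robot time, and no verdict came back.

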